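# Clamp down the vacuum chamber cover in cross order with the key

### The arm

A 7-joint arm with a two-finger parallel gripper is mounted at the origin on the work surface. World frame = base frame: x ahead of the robot, y to its left, z up, the work surface at z = 0. Lengths are in m, angles in degrees, forces in N, time in s.
With the tool pointing down it reaches from about 0.425 to 0.875 m from the base axis. Payload 4.7 kg.
Tool frame: the origin (TCP) lies on the mounting face of the last link; the fingertips stand 182 mm ahead of it and the grasp point (between the pads) lies 164 mm ahead of it; z points along the fingers, y is the line along which they close (so a half turn about z gives the same grasp; the last joint's range is limited). The gripper opens to 87 mm and grips with 3 to 60 N. Pads are 19 mm wide; open, the fingers measure 117 mm over their backs; the gripper's body (75 mm by 190 mm) begins 51 mm behind the grasp point.
Start: joints at [0.808, 18.392, -4.016, 83.108, 1.295, 78.541, -3.26], TCP at [0.65, -0, 0.405] pointing down, gripper open.
Joint ranges: [-163.93, 163.93], [-17.29, 119.83], [-79.2, 71.16], [3.27, 140.29], [-89.18, 269.18], [5.43, 117.66], [-154.24, 154.24]. Speed limits (degrees/s): [147.25, 147.25, 180, 180, 180, 180, 180].

### API

Orientations are given as [roll, pitch, yaw] about the fixed x, y, z axes, in that order (R = Rz(yaw) Ry(pitch) Rx(roll)).
In Python, from cell import env gives the robot as it stands.
- The arm moves only by the tool servo_tool, never from a script. Its argument "plan" is a list of rows, each an object with "xyz": the shift along the tool's x, y, z in cm, a list of three; "twist": the turn, a rotation vector about the tool's x, y, z in degrees, a list of three; "jaw": the closure, from 0 (fully open) to 1 (shut). In form: [{"xyz": [x, y, z], "twist": [wx, wy, wz], "jaw": jaw}, ...]. A call has 1 to 10 rows; each row is the pose to reach, as a shift and turn from the pose commanded when the call began, along the tool's axes at that moment; what a row does not reach only later rows make up. A row lasts 1/12 s, in which the tool goes at most 41.7 mm and 7.16 degrees, less where a joint would pass 70% of its speed; a pose out of reach is approached as far as the arm can. A call with a gripper value outside its range is refused whole. The fingers move at their own pace and stop on an object; "newtons" is the grip in N (left out, the last holds). Time passes only in rows, so rows that repeat a pose let the fingers close. It gives the time, the measured TCP pose, the force, the opening and the grip force at its end, in the units of the state.
- env.get_obs(): the state, without advancing time (a new reading comes with each control period).
- env.read_camera(name): name is "scene" or "side" or "wrist"; returns a dict with "img" (400x640x3 uint8, red, green, blue), "camera_matrix" (3x3 intrinsics, pixels), "k1" (the pictures are not rectified: a ray, as slopes to the right and down, at radius r is drawn at 1 + k1 r^2 times it, then the intrinsics apply), "R" (3x3) and "t" (3): a world point X has camera coordinates R X + t. Camera axes: x right, y down, z forward; pixel columns grow to the right and rows downward; lengths in m; the calibration is good to about 2 mm. A picture is of the moment at which its call begins. There is no depth.
- env.sign_off(): hands the job in; it is judged then, once.
The state is a dict: "time_s": time; "qpos": joint angles; "joint_velocities": joint speeds; "effort": joint torques, N m; "tool_pos": TCP position; "tool_rot": TCP orientation; "force": force on the tool from outside, world axes, zero at the start; "wrist_torque": the same for the moment, N m; "grip_width": finger opening in m; "grasp_force": force on a finger pad.
Only numpy, scipy, OpenCV 4.12 (cv2) and the standard library are available. Lean on these libraries where they do the work, as an engineer would, in place of code of your own. Each camera call takes 0.05 s, during which the arm holds its last target. There are 200 camera calls.

### The job

With the orange-handled key, tighten the four lugs on the vacuum chamber's cover clockwise in cross order: first pass, turn each about half way (45 degrees), the red lug first, then the one opposite it, then the other two; second pass, in the same order, turn each fully home, until its bar lies along the rim. Touch the lugs only with the key, leave the other things on the bench where they are, and finally stand the key upright on the blue pad and let go.

Things in the scene. Friction and masses are not known exactly. Their poses are not given: they have to be found in the camera images.
- chamber: Round aluminium and steel vacuum chamber, 224 mm across, cover top 54 mm above the table, fixed to the table. Origin on its axis at table level, z up; the red lug sits on its +x side, 75 mm out, the other three every 90 degrees. A 4 mm high glass window, 72 mm across, lies in the middle of the cover.
- key: Loose T-shaped key, 105 mm tall, about 0.3 kg, standing upright on its steel foot: 50 mm (x) by 51 mm (y), 24 mm high. Above it a round shaft, 22 mm thick, up to 60 mm, then an orange handle. Origin at the centre of the foot's underside, z up, x along slot and handle. Either way round (half a turn) it is the same.
- key_slot (a point): Centre of the roof of the open slot across the underside of the key's foot, 17 mm above the key's origin. The slot runs along x, is 17 mm wide and 17 mm deep, and goes over a lug's bar from above, foot centred on the bar, engaged 10 to 14 mm. The 9 mm wide bar has play in it: a lug follows the key some 0.16 rad late.
- key_handle (a point): Where to grip the key: middle of its orange handle, 82 mm above the key's origin. The handle is a block 80 mm long (x), 24 mm thick (y, to be gripped across) and 45 mm high. Grip it firmly: the key can slip a little in the grip when a lug reaches its stop.
- pad: Thin blue square pad, 130 x 130 mm, 6 mm thick, fixed to the table; the key stands on it at the start. Origin at the centre of its underside.
- multimeter: Yellow multimeter, 78 x 150 x 34 mm, loose, to be left alone. Origin at the centre of its underside.
- calculator: Black calculator, 76 x 150 x 14 mm, loose, to be left alone. Origin at the centre of its underside.
- parts_box: White box with a blue lid, 90 x 65 x 42 mm, loose, to be left alone. Origin at the centre of its underside.
- lug_red_top (a point): A bar-shaped clamp lug on top of the chamber cover: bar 60 mm long, 9 mm wide, 14 mm high, its underside 6 mm above the cover, red. This point is the centre of the bar's top face (20 mm above the cover, 74 mm above the table, 75 mm from the chamber's axis) and turns with the lug; x runs along the bar, z up.
- lug_red (a joint): Turning angle of the red lug: 0 = loose, bar pointing at the chamber's centre; it grows as the lug turns clockwise seen from above; pi/2 = fully tight against its stop, bar lying crosswise, along the rim. It starts between 0 and 0.2 and stays where it is left; turning takes about 0.12 N m.
- lug_opposite_top (a point): A bar-shaped clamp lug on top of the chamber cover: bar 60 mm long, 9 mm wide, 14 mm high, its underside 6 mm above the cover, black; the lug opposite the red one. This point is the centre of the bar's top face (20 mm above the cover, 74 mm above the table, 75 mm from the chamber's axis) and turns with the lug; x runs along the bar, z up.
- lug_opposite (a joint): Turning angle of the lug opposite the red one: 0 = loose, bar pointing at the chamber's centre; it grows as the lug turns clockwise seen from above; pi/2 = fully tight against its stop, bar lying crosswise, along the rim. It starts between 0 and 0.2 and stays where it is left; turning takes about 0.12 N m.
- lug_ccw_top (a point): A bar-shaped clamp lug on top of the chamber cover: bar 60 mm long, 9 mm wide, 14 mm high, its underside 6 mm above the cover, black; the lug a quarter turn counter-clockwise (seen from above) from the red one. This point is the centre of the bar's top face (20 mm above the cover, 74 mm above the table, 75 mm from the chamber's axis) and turns with the lug; x runs along the bar, z up.
- lug_ccw (a joint): Turning angle of the lug a quarter turn counter-clockwise (seen from above) from the red one: 0 = loose, bar pointing at the chamber's centre; it grows as the lug turns clockwise seen from above; pi/2 = fully tight against its stop, bar lying crosswise, along the rim. It starts between 0 and 0.2 and stays where it is left; turning takes about 0.12 N m.
- lug_cw_top (a point): A bar-shaped clamp lug on top of the chamber cover: bar 60 mm long, 9 mm wide, 14 mm high, its underside 6 mm above the cover, black; the lug a quarter turn clockwise (seen from above) from the red one. This point is the centre of the bar's top face (20 mm above the cover, 74 mm above the table, 75 mm from the chamber's axis) and turns with the lug; x runs along the bar, z up.
- lug_cw (a joint): Turning angle of the lug a quarter turn clockwise (seen from above) from the red one: 0 = loose, bar pointing at the chamber's centre; it grows as the lug turns clockwise seen from above; pi/2 = fully tight against its stop, bar lying crosswise, along the rim. It starts between 0 and 0.2 and stays where it is left; turning takes about 0.12 N m.
There are look-alikes about, which are no part of the job. Several things have the shape of the pad; the one meant has the colours described above.

How it is judged (in metres and radians):
On the way, in this order (a step that is already met when the one before it is completed fails the run):
1. the red lug is turned about half way (26 to 70 degrees) (value of joint lug_red between 0.45 and 1.22 rad), for 0.2 s.
2. the lug opposite the red one is turned about half way (all of step 1 and value of joint lug_opposite between 0.45 and 1.22 rad), for 0.2 s.
3. the other two lugs are turned about half way: all four stand about half way (all of step 2 and value of joint lug_ccw between 0.45 and 1.22 rad and value of joint lug_cw between 0.45 and 1.22 rad), for 0.2 s.
4. the red lug is turned fully home (beyond 80 degrees) (value of joint lug_red above 1.4 rad), for 0.2 s.
5. the lug opposite the red one is turned fully home (value of joint each of lug_red, lug_opposite above 1.4 rad), for 0.2 s.
6. the other two lugs are turned fully home (all of step 5 and value of joint each of lug_ccw, lug_cw above 1.4 rad), for 0.2 s.
At the end, for the whole second after the job is handed in: All four lugs are fully home (beyond 80 degrees of their 90), the key stands upright (within 6 degrees) and still on the blue pad, its middle at least 5 mm inside the pad's edge, released, and the multimeter, calculator and white box are within 20 mm of where they were (all of step 6 and angle between key's own z axis and vertical below 0.1 rad and z of key in the frame of pad between 0.003 and 0.01 m and x of key in the frame of pad between -0.06 and 0.06 m and y of key in the frame of pad between -0.06 and 0.06 m and linear speed of key below 0.02 m/s and angular speed of key below 0.1 rad/s and distance of each of multimeter, calculator, parts_box from where it was at the start of the episode below 0.02 m); the robot touches nothing.
It fails at once if first pass out of order: the opposite lug is turned beyond 23 degrees before the red one stands about half way, or one of the other two before the red one and its opposite do ((value of joint lug_opposite above 0.4 rad and value of joint lug_red below 0.42 rad) or (value of joint any of lug_ccw, lug_cw above 0.4 rad and value of joint any of lug_red, lug_opposite below 0.42 rad)).
It fails at once if a lug is turned beyond 70 degrees before all four stand about half way (value of joint any of lug_red, lug_opposite, lug_ccw, lug_cw above 1.22 rad and value of joint any of lug_red, lug_opposite, lug_ccw, lug_cw below 0.42 rad).
It fails at once if second pass out of order: the opposite lug is turned beyond 70 degrees before the red one is fully home, or one of the other two before the red one and its opposite are ((value of joint lug_opposite above 1.22 rad and value of joint lug_red below 1.35 rad) or (value of joint any of lug_ccw, lug_cw above 1.22 rad and value of joint any of lug_red, lug_opposite below 1.35 rad)).
It fails at once if the gripper or arm touches a lug: they are to be turned with the key (contact force between any of the fingers, the arm and lug_red above 0.5 N or contact force between any of the fingers, the arm and lug_opposite above 0.5 N or contact force between any of the fingers, the arm and lug_ccw above 0.5 N or contact force between any of the fingers, the arm and lug_cw above 0.5 N).
It fails at once if a bystander is shifted by more than 20 mm (distance of any of multimeter, calculator, parts_box from where it was at the start of the episode above 0.02 m).
It also fails if it takes over 72 s, if anything falls off the work surface, if the arm or the gripper's body presses on something with over 40 N, if the wrist force passes 120 N, or if a joint passes its speed limit or range.

## Working session

There is one attempt and no reset: what is moved stays moved. The work goes in short steps, Python scripts to look and compute and a tool call to move; the robot and the scene stay as the last step left them, time stands still between calls to the robot, and variables do not carry over. Pictures are saved under pics/ and viewed, at most 10 in all, crops included, and the job is handed in when it is done.

Besides the shell and the picture viewer there is one more tool, called after ">>>" by a JSON object that holds its "fn" and its "kwargs", one argument or row to a line. servo_tool: Moves the arm, as the interface text tells. Its arguments: {"type":"object","properties":{"plan":{"type":"array","items":{"type":"object","properties":{"xyz":{"type":"array","items":{"type":"number"}},"twist":{"type":"array","items":{"type":"number"}},"jaw":{"type":"number"}}}},"newtons":{"type":"number"}},"required":["plan"]}

```bash
mkdir -p pics; ls
cat > h.py <<'E'
import numpy as np, cv2
from cell import env
def cam(n): return env.read_camera(n)
def ray(c,uv):
    K=c["camera_matrix"]; d=np.array([c["k1"],0,0,0,0],float)
    # model: r_d = r(1+k1 r^2)
    p=cv2.undistortPoints(np.array([[uv]],float),np.array(K,float),d)[0,0]
    R=np.array(c["R"]);t=np.array(c["t"])
    return -R.T@t, R.T@np.array([p[0],p[1],1.])
def onz(c,uv,z):
    o,d=ray(c,uv); return o+d*(z-o[2])/d[2]
def proj(c,X):
    R=np.array(c["R"]);t=np.array(c["t"])
    return cv2.projectPoints(np.array(X,float).reshape(-1,3),cv2.Rodrigues(R)[0],t,np.array(c["camera_matrix"],float),np.array([c["k1"],0,0,0,0],float))[0][:,0]
def save(n,img): cv2.imwrite("pics/"+n,img[...,::-1])
E
python3 - <<'E'
from h import *
o=env.get_obs(); print(o)
a=cam("scene");b=cam("side");w=cam("wrist")
save("scene0.png",a["img"]);save("side0.png",b["img"]);save("wrist0.png",w["img"])
for c in(a,b,w): print(-np.array(c["R"]).T@c["t"],c["k1"])
E
```

```text
pics
{'time_s': 0.0, 'qpos': array([ 0.80702548, 18.44103966, -4.01443676, 83.17490921,  1.29447653,
       78.54186442, -3.26140366]), 'joint_velocities': array([-0.09100454,  0.07764821, -0.01650606, -0.04162793, -0.00192485,
       -0.06076354,  0.01144202]), 'effort': array([-2.58547143e-04, -4.91284704e+01, -4.03903294e-01, -3.12526345e+01,
       -6.40594075e-02,  4.37659642e-02,  1.61017233e-04]), 'tool_pos': array([ 6.49795615e-01, -3.26945074e-05,  4.03638520e-01]), 'tool_rot': array([-1.79887398e+02,  5.63396621e-03,  9.00001830e+01]), 'force': array([0.0982841 , 0.42048008, 0.04820545]), 'wrist_torque': array([ 0.00484824, -0.02870854,  0.00270161]), 'grasp_force': 0.0, 'grip_width': 0.08694325761905856}
[ 1.00844675 -0.47559964  0.93772818] -0.05493859331309667
[ 0.00250736 -0.81370834  0.88189606] -0.1688304629139155
[0.64990597 0.0735292  0.38359598] 0.010018873534112903
```

View pics/scene0.png

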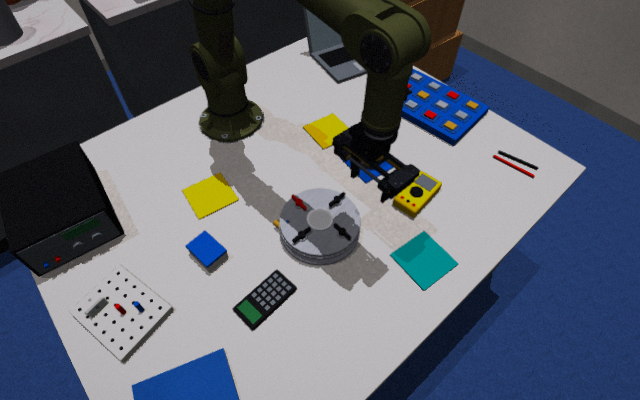

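View pics/side0.png

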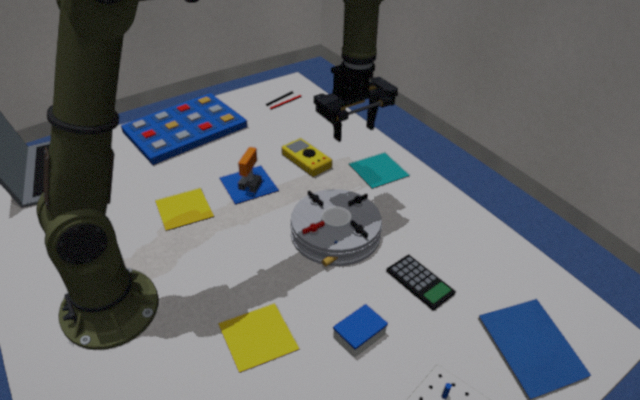

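The blue candidates in the side view are:
- the square pad at (249,184) with the orange key on it
- the box lid at (360,328)
- a large blue sheet at (533,345)
- a tray at (185,125)

The thin square carrying the key fits the description. The chamber is at (337,222), with the red lug at (313,227). I'll confirm the pad in an enlarged crop.

Run:
```python
from h import *
s=cv2.imread("pics/side0.png"); w=cv2.imread("pics/wrist0.png")
cv2.imwrite("pics/c1.png",np.vstack([cv2.resize(s[130:270,200:400],(600,420),interpolation=cv2.INTER_CUBIC)]))
b=cam("side")
for uv,z in [((337,222),.058),((313,227),.074),((316,198),.074),((358,199),.074),((360,229),.074),((249,184),.006),((249,160),.087)]: print(uv,onz(b,uv,z).round(4))
```

```text
(337, 222) [ 0.5438 -0.0926  0.058 ]
(313, 227) [ 0.4769 -0.0906  0.074 ]
(316, 198) [ 0.54   -0.0071  0.074 ]
(358, 199) [ 0.6248 -0.0661  0.074 ]
(360, 229) [ 0.5641 -0.1549  0.074 ]
(249, 184) [0.4628 0.2112 0.006 ]
(249, 160) [0.468  0.2083 0.087 ]
```

View pics/c1.png

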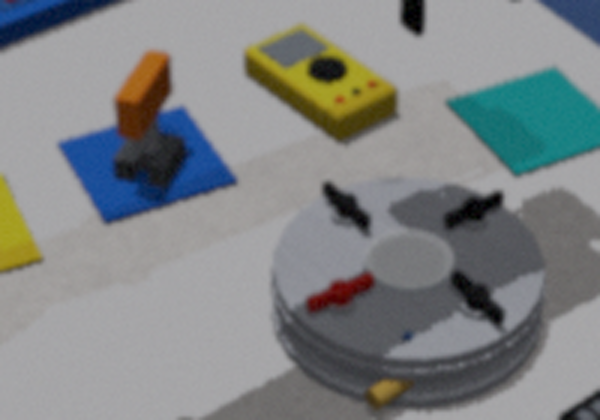

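View pics/wrist0.png

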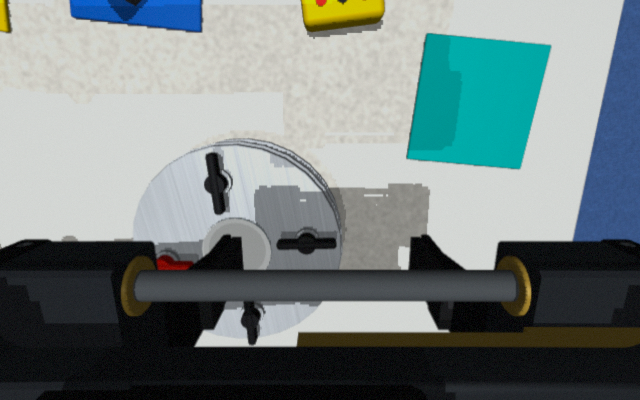

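The crop shows the orange T-key standing on the blue square pad, at crop (145,110). In the wrist view, image up is world +y and right is world +x. I'll move the camera over the chamber for one clean look, then go to the key.

>>> {"fn": "servo_tool", "kwargs": {
  "plan": [
    {"xyz": [-4, -3, 0], "twist": [0, 0, 0], "jaw": 0},
    {"xyz": [-8, -7, 0], "twist": [0, 0, 0], "jaw": 0},
    {"xyz": [-12, -10, 0], "twist": [0, 0, 0], "jaw": 0},
    {"xyz": [-12, -10, 0], "twist": [0, 0, 0], "jaw": 0},
    {"xyz": [-12, -10, 0], "twist": [0, 0, 0], "jaw": 0},
    {"xyz": [-12, -10, 0], "twist": [0, 0, 0], "jaw": 0}
  ]
}}

```text
time_s: 0.7
tool_pos: [0.5489, -0.1222, 0.4051]
tool_rot: [180.0, 0.0, 89.7]
force: [-0.1, 0.8, -0.3]
grip_width: 0.0871
grasp_force: 0.0
```

```bash
cat > lugs.py <<'E'
from h import *
def lugs(c,C,maxrow=400,img=None):
    """lug bar centres/angles at z=.074 for rough chamber centre C; black+red masks in annulus of the rectified cover"""
    # rectify plane z=.074 to a top view: 2 px/mm, x right, y up
    n=520; g=np.mgrid[0:n,0:n]; X=C[0]+(g[1]-n/2)/2000; Y=C[1]-(g[0]-n/2)/2000
    uv=proj(c,np.stack([X,Y,np.full_like(X,.074)],-1)).reshape(n,n,2).astype(np.float32)
    return cv2.remap(c["img"],uv[...,0],uv[...,1],cv2.INTER_LINEAR)
E
python3 - <<'E'
from lugs import *
w=cam("wrist"); print(env.get_obs()["tool_pos"])
t=lugs(w,(.55,-.08)); 
save("top.png",np.hstack([t, np.vstack([cv2.resize(w["img"],(280,175)),np.zeros((345,280,3),np.uint8)])]))
E
```

```text
[ 0.54985715 -0.120189    0.40499534]
```

View pics/top.png

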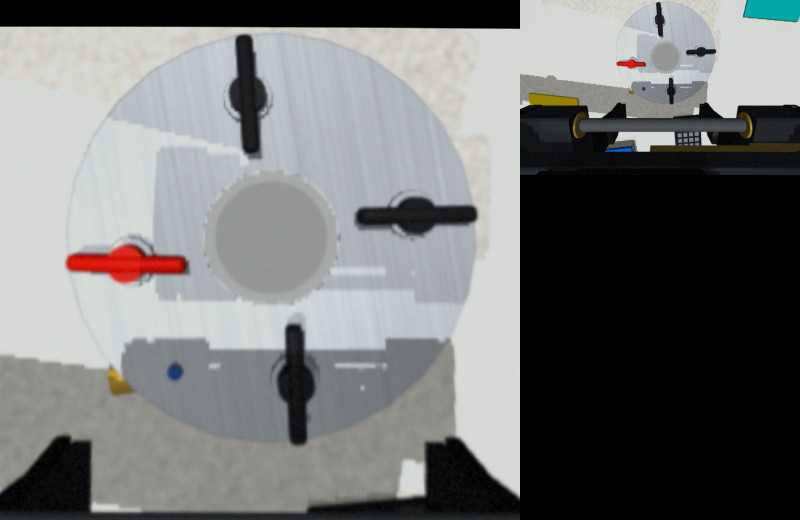

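The rectified top view shows the red lug at (127,264), the ccw lug at (295,385) below, the opposite lug at (417,215) and the cw lug at (247,95) at the top. Next I'll fit them.

```bash
cat >> lugs.py <<'E'
def fit(c,C,guess):
    t=lugs(c,C).astype(int); out=[]
    red=(t[...,0]>130)&(t[...,1]<80); blk=t.max(-1)<65
    for i,(u,v) in enumerate(guess):
        m=np.zeros(blk.shape,bool); m[max(v-68,0):v+68,max(u-68,0):u+68]=True
        m&=(red if i==0 else blk)
        n,l,s,_=cv2.connectedComponentsWithStats(m.astype(np.uint8)); k=1+np.argmax(s[1:,4])
        p=np.argwhere(l==k)[:,::-1].astype(float)
        _,_,a=cv2.fitEllipse(cv2.convexHull(p.astype(np.float32))) if 0 else (0,0,0)
        q=p-p.mean(0); d=np.linalg.eigh(q.T@q)[1][:,1]; s_=q@d
        lo,hi=s_.min(),s_.max()
        tips=[p[s_<lo+20].mean(0),p[s_>hi-20].mean(0)]   # tip centroids, hub excluded
        d=(tips[1]-tips[0])/np.linalg.norm(tips[1]-tips[0]); ctr=(tips[0]+tips[1])/2
        out.append((C[0]+(ctr[0]-260)/2000,C[1]-(ctr[1]-260)/2000,np.degrees(np.arctan2(-d[1],d[0])),(hi-lo)/2))
    return np.array(out)
E
python3 - <<'E'
from lugs import *
w=cam("wrist"); L=fit(w,(.55,-.08),[(127,264),(417,215),(295,385),(247,95)])
print(L.round(4)); C=L[:,:2].mean(0); 
v=(L[:,:2]-C); rot=[0,180,90,-90]
for p,r in zip(v,rot): print(np.hypot(*p).round(4),(np.degrees(np.arctan2(p[1],p[0]))-r)%360)
print(C)
# key from side + scene orange
for n in("side","scene"):
    c=cam(n);h=cv2.cvtColor(c["img"],cv2.COLOR_RGB2HSV); m=((h[...,0]>7)&(h[...,0]<17)&(h[...,1]>180)&(h[...,2]>80)).astype(np.uint8)
    k,l,s,ce=cv2.connectedComponentsWithStats(m)
    for i in range(1,k):
        if s[i,4]>40: print(n,s[i],ce[i],onz(c,ce[i],.082))
E
```

```text
[[ 4.823000e-01 -8.200000e-02  1.782676e+02  5.760650e+01]
 [ 6.278000e-01 -5.790000e-02 -1.786435e+02  5.956360e+01]
 [ 5.678000e-01 -1.423000e-01 -8.793570e+01  5.969050e+01]
 [ 5.436000e-01  2.800000e-03 -8.591270e+01  5.884900e+01]]
0.0741 189.4343989239404
0.0734 189.32912357916723
0.0735 189.73842382968445
0.0736 189.1792007988562
[ 0.55536449 -0.06983364]
side [240 148  15  28 191] [245.92670157 160.4921466 ] [0.46295936 0.21723413 0.082     ]
scene [356 136  26   8 150] [368.34 139.5 ] [0.44707147 0.2284148  0.082     ]
```

>>> {"fn": "servo_tool", "kwargs": {
  "plan": [
    {"xyz": [3.8, -1.2, 0], "twist": [0, 0, 0], "jaw": 0},
    {"xyz": [7.6, -2.5, 0], "twist": [0, 0, 0], "jaw": 0},
    {"xyz": [11.4, -3.7, 0], "twist": [0, 0, 0], "jaw": 0},
    {"xyz": [15.2, -5, 0], "twist": [0, 0, 0], "jaw": 0},
    {"xyz": [19, -6.2, 0], "twist": [0, 0, 0], "jaw": 0},
    {"xyz": [23, -7.5, 0], "twist": [0, 0, 0], "jaw": 0},
    {"xyz": [26.5, -9, 0], "twist": [0, 0, 0], "jaw": 0},
    {"xyz": [28, -9, 0], "twist": [0, 0, 0], "jaw": 0},
    {"xyz": [28, -9, 0], "twist": [0, 0, 0], "jaw": 0},
    {"xyz": [28, -9, 0], "twist": [0, 0, 0], "jaw": 0}
  ]
}}

```text
time_s: 1.73
tool_pos: [0.4598, 0.1619, 0.4047]
tool_rot: [180.0, 0.0, 90.3]
force: [-0.4, -0.4, 0.0]
grip_width: 0.087
grasp_force: 0.0
```

Run:
```python
from h import *
c=cam("wrist"); o=env.get_obs(); print(o["tool_pos"],o["tool_rot"])
C=(.46,.215); n=400; g=np.mgrid[0:n,0:n]
def top(z):
    X=C[0]+(g[1]-200)/2000; Y=C[1]-(g[0]-200)/2000
    uv=proj(c,np.stack([X,Y,np.full_like(X,z)],-1)).reshape(n,n,2).astype(np.float32)
    return cv2.remap(c["img"],uv[...,0],uv[...,1],cv2.INTER_LINEAR)
A=top(.105);B=top(.006); save("key.png",np.hstack([A,B]))
h=cv2.cvtColor(A,cv2.COLOR_RGB2HSV)
top_=((h[...,0]>5)&(h[...,0]<20)&(h[...,1]>150)).astype(np.uint8)
print(top_.sum(), A[top_>0].max(-1).mean())
r=cv2.minAreaRect(cv2.findNonZero(top_)); print(r, C[0]+(r[0][0]-200)/2000, C[1]-(r[0][1]-200)/2000)
h=cv2.cvtColor(B,cv2.COLOR_RGB2HSV); m=((h[...,0]>100)&(h[...,0]<125)&(h[...,1]>150)).astype(np.uint8)
r=cv2.minAreaRect(cv2.findNonZero(m)); print(r, C[0]+(r[0][0]-200)/2000, C[1]-(r[0][1]-200)/2000)
```

```text
[0.46020589 0.16032042 0.40457398] [-1.79990592e+02  3.69522869e-02  9.00880234e+01]
7748 210.24406298399586
((208.22406005859375, 267.4915466308594), (229.084228515625, 330.0969543457031), 88.61128234863281) 0.4641120300292969 0.1812542266845703
((206.8538360595703, 191.36923217773438), (255.91830444335938, 255.62994384765625), 5.7927961349487305) 0.4634269180297852 0.2193153839111328
```

View pics/key.png

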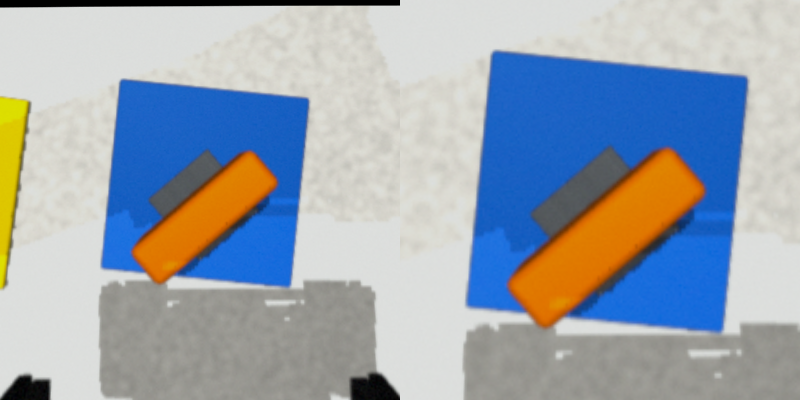

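The view shows the handle centre near (205,217) in the left panel, at about 42°, on the blue pad.

Run:
```python
from h import *
img=cv2.imread("pics/key.png")[:,:400]; h=cv2.cvtColor(img,cv2.COLOR_BGR2HSV)
m=((h[...,0]>5)&(h[...,0]<20)&(h[...,1]>150)&(h[...,2]>150)).astype(np.uint8)
m[:,:100]=0; k,l,s,ce=cv2.connectedComponentsWithStats(m); i=1+np.argmax(s[1:,4])
r=cv2.minAreaRect(cv2.findNonZero((l==i).astype(np.uint8))); print(s[i],r,.46+(r[0][0]-200)/2000,.215-(r[0][1]-200)/2000)
```

```text
[ 133  152  144  132 7213] ((203.99803161621094, 217.1498260498047), (46.069313049316406, 159.1562042236328), 49.57392883300781) 0.4619990158081055 0.20642508697509765
```

>>> {"fn": "servo_tool", "kwargs": {
  "plan": [
    {"xyz": [1, 0, 1], "twist": [0, 0, 7], "jaw": 0},
    {"xyz": [2, 0, 3], "twist": [0, 0, 14], "jaw": 0},
    {"xyz": [3, 0.1, 5], "twist": [0, 0, 21], "jaw": 0},
    {"xyz": [4, 0.2, 7], "twist": [0, 0, 28], "jaw": 0},
    {"xyz": [4.6, 0.2, 8], "twist": [0, 0, 35], "jaw": 0},
    {"xyz": [4.6, 0.2, 8], "twist": [0, 0, 42], "jaw": 0},
    {"xyz": [4.6, 0.2, 8], "twist": [0, 0, 49], "jaw": 0},
    {"xyz": [4.6, 0.2, 8], "twist": [0, 0, 49.7], "jaw": 0},
    {"xyz": [4.6, 0.2, 8], "twist": [0, 0, 49.7], "jaw": 0}
  ]
}}

```text
time_s: 2.53
tool_pos: [0.4627, 0.2049, 0.3246]
tool_rot: [180.0, 0.0, 40.3]
force: [1.0, -0.6, 0.2]
grip_width: 0.0868
grasp_force: 0.0
```

Run:
```python
from h import *
c=cam("wrist"); o=env.get_obs(); print(o["tool_pos"],o["tool_rot"],o["qpos"])
h=cv2.cvtColor(c["img"],cv2.COLOR_RGB2HSV)
m=((h[...,0]>5)&(h[...,0]<20)&(h[...,1]>150)&(h[...,2]>150)).astype(np.uint8)
k,l,s,ce=cv2.connectedComponentsWithStats(m); i=1+np.argmax(s[1:,4]); print(s[i])
P=np.argwhere(l==i)[:,::-1]; W=np.array([onz(c,p.astype(float),.111)[:2] for p in P[::3]])
r=cv2.minAreaRect((W*1000).astype(np.float32)); print(r)
save("w2.png",c["img"])
```

```text
[0.46255684 0.20507402 0.32474697] [1.79984916e+02 5.94717439e-03 4.03811290e+01] [-10.61979191   4.96701244 -17.04102097 108.68990342   1.60209367
  66.57077702 -77.85659803]
[ 307  237   34   32 1001]
((451.5959167480469, 197.54660034179688), (20.87339210510254, 20.543598175048828), 40.32930374145508)
```

>>> {"fn": "servo_tool", "kwargs": {
  "newtons": 60,
  "plan": [
    {"xyz": [0, 0, 3], "twist": [0, 0, 0], "jaw": 0},
    {"xyz": [0, 0, 6], "twist": [0, 0, 0], "jaw": 0},
    {"xyz": [0, 0, 7.3], "twist": [0, 0, 0], "jaw": 0},
    {"xyz": [0, 0, 7.3], "twist": [0, 0, 0], "jaw": 0},
    {"xyz": [0, 0, 7.3], "twist": [0, 0, 0], "jaw": 1},
    {"xyz": [0, 0, 7.3], "twist": [0, 0, 0], "jaw": 1},
    {"xyz": [0, 0, 7.3], "twist": [0, 0, 0], "jaw": 1},
    {"xyz": [0, 0, 7.3], "twist": [0, 0, 0], "jaw": 1},
    {"xyz": [0, 0, 7.3], "twist": [0, 0, 0], "jaw": 1},
    {"xyz": [0, 0, 7.3], "twist": [0, 0, 0], "jaw": 1}
  ]
}}

```text
time_s: 3.42
tool_pos: [0.4622, 0.2061, 0.2525]
tool_rot: [180.0, -0.1, 40.3]
force: [0.7, -0.8, -0.8]
grip_width: 0.0546
grasp_force: 0.0
```

>>> {"fn": "servo_tool", "kwargs": {
  "plan": [
    {"xyz": [0, 0, 0], "twist": [0, 0, 0], "jaw": 1},
    {"xyz": [0, 0, 0], "twist": [0, 0, 0], "jaw": 1},
    {"xyz": [0, 0, 0], "twist": [0, 0, 0], "jaw": 1},
    {"xyz": [0, 0, 0], "twist": [0, 0, 0], "jaw": 1},
    {"xyz": [0, 0, 0], "twist": [0, 0, 0], "jaw": 1},
    {"xyz": [0, 0, 0], "twist": [0, 0, 0], "jaw": 1},
    {"xyz": [0, 0, 0], "twist": [0, 0, 0], "jaw": 1},
    {"xyz": [0, 0, 0], "twist": [0, 0, 0], "jaw": 1}
  ]
}}

```text
time_s: 4.08
tool_pos: [0.462, 0.206, 0.2517]
tool_rot: [-180.0, 0.0, 40.3]
force: [0.3, 1.0, -0.3]
grip_width: 0.0236
grasp_force: 60.0
```

>>> {"fn": "servo_tool", "kwargs": {
  "plan": [
    {"xyz": [0, 0, -3], "twist": [0, 0, 0], "jaw": 1},
    {"xyz": [0, 0, -6], "twist": [0, 0, -7], "jaw": 1},
    {"xyz": [-0.5, 0.7, -9.5], "twist": [0, 0, -14], "jaw": 1},
    {"xyz": [-2, 2.7, -9.5], "twist": [0, 0, -21], "jaw": 1},
    {"xyz": [-4, 5.4, -9.5], "twist": [0, 0, -28], "jaw": 1},
    {"xyz": [-6, 8.1, -9.5], "twist": [0, 0, -35], "jaw": 1},
    {"xyz": [-8, 10.8, -9.5], "twist": [0, 0, -42], "jaw": 1},
    {"xyz": [-10, 13.5, -9.5], "twist": [0, 0, -49], "jaw": 1},
    {"xyz": [-12, 16.2, -9.5], "twist": [0, 0, -56], "jaw": 1},
    {"xyz": [-14, 18.9, -9.5], "twist": [0, 0, -63], "jaw": 1}
  ]
}}

```text
time_s: 4.92
tool_pos: [0.4767, -0.0268, 0.346]
tool_rot: [-179.9, -0.0, 100.7]
force: [1.8, 1.2, -3.9]
grip_width: 0.0238
grasp_force: 60.0
```

>>> {"fn": "servo_tool", "kwargs": {
  "plan": [
    {"xyz": [-2, -0.3, 0], "twist": [0, 0, -7.1], "jaw": 1},
    {"xyz": [-4, -0.6, 0], "twist": [0, 0, -14.2], "jaw": 1},
    {"xyz": [-5.3, -0.8, 0], "twist": [0, 0, -21.3], "jaw": 1},
    {"xyz": [-5.3, -0.8, 0], "twist": [0, 0, -28.4], "jaw": 1},
    {"xyz": [-5.3, -0.8, 0], "twist": [0, 0, -35.5], "jaw": 1},
    {"xyz": [-5.3, -0.8, 0], "twist": [0, 0, -42.6], "jaw": 1},
    {"xyz": [-5.3, -0.8, 0], "twist": [0, 0, -49.7], "jaw": 1},
    {"xyz": [-5.3, -0.8, 0], "twist": [0, 0, -56.8], "jaw": 1},
    {"xyz": [-5.3, -0.8, 0], "twist": [0, 0, -63.9], "jaw": 1},
    {"xyz": [-5.3, -0.8, 0], "twist": [0, 0, -71], "jaw": 1}
  ]
}}

```text
time_s: 5.75
tool_pos: [0.4786, -0.0788, 0.3458]
tool_rot: [-180.0, -0.1, 171.7]
force: [0.4, 0.1, -2.6]
grip_width: 0.0237
grasp_force: 60.0
```

>>> {"fn": "servo_tool", "kwargs": {
  "plan": [
    {"xyz": [0, 0, 0], "twist": [0, 0, -4], "jaw": 1},
    {"xyz": [0, 0, 0], "twist": [0, 0, -4], "jaw": 1},
    {"xyz": [0, 0, 0], "twist": [0, 0, -4], "jaw": 1},
    {"xyz": [0, 0, 0], "twist": [0, 0, -4], "jaw": 1},
    {"xyz": [0, 0, 0], "twist": [0, 0, -4], "jaw": 1}
  ]
}}

```text
time_s: 6.17
tool_pos: [0.479, -0.0788, 0.3465]
tool_rot: [-180.0, -0.0, 175.3]
force: [0.5, -0.2, -3.3]
grip_width: 0.0237
grasp_force: 60.0
```

Run:
```python
from h import *
o=env.get_obs(); print(o["tool_pos"],o["tool_rot"],o["qpos"],o["force"])
a=cam("side")["img"];b=cam("scene")["img"];w=cam("wrist")["img"]
x=cv2.resize(a[110:270,240:440],(400,320),interpolation=cv2.INTER_CUBIC);y=cv2.resize(b[130:290,220:420],(400,320),interpolation=cv2.INTER_CUBIC)
save("p1.png",np.vstack([np.hstack([x,y]),np.hstack([cv2.resize(w,(400,250)),np.zeros((250,400,3),np.uint8)])]))
```

```text
[ 0.47897528 -0.07875265  0.34652993] [-1.79999519e+02 -2.31621286e-02  1.75320902e+02] [ 8.58482595e+00  7.99064509e-01 -2.40191945e+00  1.10243573e+02
  3.70403571e-02  6.89812098e+01  9.14907423e+01] [ 0.54308776 -0.19227694 -3.25730188]
```

View pics/p1.png

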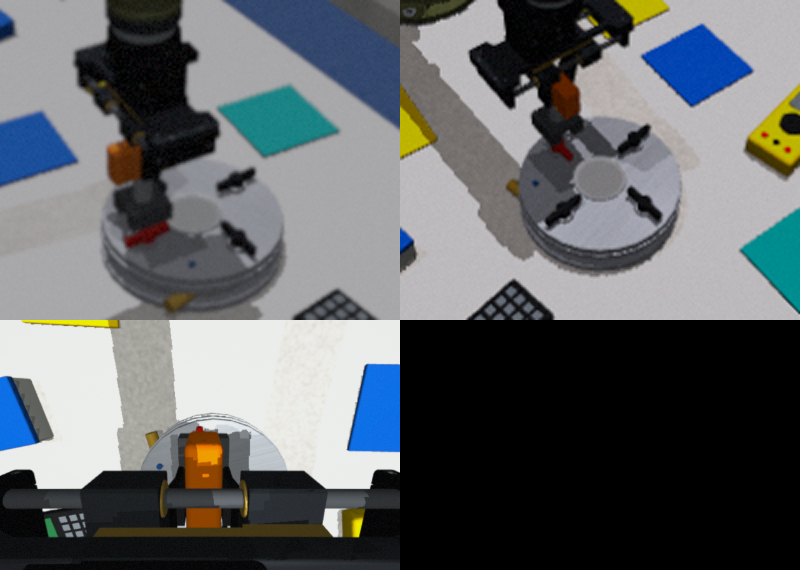

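>>> {"fn": "servo_tool", "kwargs": {
  "plan": [
    {"xyz": [-0.27, -0.33, 0], "twist": [0, 0, -3], "jaw": 1},
    {"xyz": [-0.27, -0.33, 0], "twist": [0, 0, -3], "jaw": 1},
    {"xyz": [-0.27, -0.33, 1], "twist": [0, 0, -3], "jaw": 1},
    {"xyz": [-0.27, -0.33, 2], "twist": [0, 0, -3], "jaw": 1},
    {"xyz": [-0.27, -0.33, 2.7], "twist": [0, 0, -3], "jaw": 1},
    {"xyz": [-0.27, -0.33, 3], "twist": [0, 0, -3], "jaw": 1},
    {"xyz": [-0.27, -0.33, 3], "twist": [0, 0, -3], "jaw": 1}
  ]
}}

```text
time_s: 6.9
tool_pos: [0.4809, -0.0821, 0.3151]
tool_rot: [180.0, -0.2, 178.4]
force: [-1.0, 0.1, -3.8]
grip_width: 0.0235
grasp_force: 60.0
```

>>> {"fn": "servo_tool", "kwargs": {
  "plan": [
    {"xyz": [0, 0, 0.5], "twist": [0, 0, 0], "jaw": 1},
    {"xyz": [0, 0, 0.75], "twist": [0, 0, 0], "jaw": 1},
    {"xyz": [0, 0, 0.75], "twist": [0, 0, 7], "jaw": 1},
    {"xyz": [0, 0, 0.75], "twist": [0, 0, 14], "jaw": 1},
    {"xyz": [0, 0, 0.75], "twist": [0, 0, 21], "jaw": 1},
    {"xyz": [0, 0, 0.75], "twist": [0, 0, 28], "jaw": 1},
    {"xyz": [0, 0, 0.75], "twist": [0, 0, 35], "jaw": 1},
    {"xyz": [0, 0, 0.75], "twist": [0, 0, 42], "jaw": 1},
    {"xyz": [0, 0, 0.75], "twist": [0, 0, 43], "jaw": 1},
    {"xyz": [0, 0, 0.75], "twist": [0, 0, 43], "jaw": 1}
  ]
}}

```text
time_s: 7.73
tool_pos: [0.4815, -0.0823, 0.3091]
tool_rot: [-180.0, 0.0, 135.5]
force: [0.2, -0.6, -3.4]
grip_width: 0.0237
grasp_force: 60.0
```

>>> {"fn": "servo_tool", "kwargs": {
  "plan": [
    {"xyz": [0, 0, 0], "twist": [0, 0, -7], "jaw": 1},
    {"xyz": [0, 0, 0], "twist": [0, 0, -8], "jaw": 1},
    {"xyz": [0, 0, -2], "twist": [0, 0, -8], "jaw": 1},
    {"xyz": [0, 0, -4], "twist": [0, 0, -8], "jaw": 1},
    {"xyz": [0, 0, -4], "twist": [0, 0, -8], "jaw": 1},
    {"xyz": [0, 0, -4], "twist": [0, 0, -8], "jaw": 1}
  ]
}}

```text
time_s: 8.23
tool_pos: [0.482, -0.0823, 0.3502]
tool_rot: [179.9, 0.2, 143.4]
force: [-0.0, 0.2, -3.3]
grip_width: 0.0233
grasp_force: 60.0
```

```bash
cat > barang.py <<'E'
from h import *
def ang(c,P,red=False,r=.034):
    """bar angle at z=.074 about known centre P"""
    n=200; g=np.mgrid[0:n,0:n]; X=P[0]+(g[1]-100)/2500; Y=P[1]-(g[0]-100)/2500
    uv=proj(c,np.stack([X,Y,np.full_like(X,.074)],-1)).reshape(n,n,2).astype(np.float32)
    t=cv2.remap(c["img"],uv[...,0],uv[...,1],cv2.INTER_LINEAR).astype(int)
    m=((t[...,0]>1.8*t[...,1])&(t[...,0]>60)) if red else (t.max(-1)<60)
    rr=np.hypot(g[0]-100,g[1]-100)/2.5e3; m&=(rr<r)
    k,l,s,_=cv2.connectedComponentsWithStats(m.astype(np.uint8)); i=1+np.argmax(s[1:,4])
    p=np.argwhere(l==i)[:,::-1].astype(float); q=p-p.mean(0); d=np.linalg.eigh(q.T@q)[1][:,1]
    c0=p.mean(0); return np.degrees(np.arctan2(-d[1],d[0]))%180, P[0]+(c0[0]-100)/2500, P[1]-(c0[1]-100)/2500, len(p)
E
python3 - <<'E'
from barang import *
o=env.get_obs(); print(o["tool_pos"],o["tool_rot"])
C=np.array([.5554,-.070]); a=np.radians(189.4)
for n in("side","scene"):
    c=cam(n)
    for nm,k in(("red",0),("opp",180),("ccw",90),("cw",-90)):
        b=a+np.radians(k); P=C+.075*np.array([np.cos(b),np.sin(b)])
        try: print(n,nm,P.round(4),np.round(ang(c,P,nm=="red"),3))
        except Exception as e: print(n,nm,e)
E
```

```text
[ 0.4819967  -0.08231662  0.35021595] [1.79907072e+02 1.55801226e-01 1.43383172e+02]
side red [ 0.4814 -0.0822] [ 1.46227e+02  4.78000e-01 -9.10000e-02  6.92100e+03]
side opp [ 0.6294 -0.0578] [ 4.327e+00  6.230e-01 -6.800e-02  5.184e+03]
side ccw [ 0.5676 -0.144 ] [ 8.8562e+01  5.6100e-01 -1.5100e-01  5.3050e+03]
side cw [0.5432 0.004 ] [5.4155e+01 5.4400e-01 7.0000e-03 1.6323e+04]
scene red [ 0.4814 -0.0822] [ 1.4374e+02  4.9000e-01 -8.7000e-02  2.9880e+03]
scene opp [ 0.6294 -0.0578] [ 1.78674e+02  6.34000e-01 -6.10000e-02  5.02600e+03]
scene ccw [ 0.5676 -0.144 ] [ 9.3975e+01  5.7300e-01 -1.4700e-01  5.9460e+03]
scene cw [0.5432 0.004 ] [ 9.8032e+01  5.5000e-01 -1.0000e-03  5.8290e+03]
```

>>> {"fn": "servo_tool", "kwargs": {
  "plan": [
    {"xyz": [-2.6, 2.7, 0], "twist": [0, 0, -7], "jaw": 1},
    {"xyz": [-5.2, 5.4, 0], "twist": [0, 0, -14], "jaw": 1},
    {"xyz": [-7.8, 8.1, 0], "twist": [0, 0, -21], "jaw": 1},
    {"xyz": [-10.3, 10.7, 0], "twist": [0, 0, -28], "jaw": 1},
    {"xyz": [-10.3, 10.7, 0], "twist": [0, 0, -35], "jaw": 1},
    {"xyz": [-10.3, 10.7, 1], "twist": [0, 0, -38], "jaw": 1},
    {"xyz": [-10.3, 10.7, 1.5], "twist": [0, 0, -38], "jaw": 1},
    {"xyz": [-10.3, 10.7, 1.5], "twist": [0, 0, -38], "jaw": 1},
    {"xyz": [-10.3, 10.7, 1.5], "twist": [0, 0, -38], "jaw": 1}
  ]
}}

```text
time_s: 9.08
tool_pos: [0.6273, -0.058, 0.3329]
tool_rot: [180.0, -0.2, -178.7]
force: [-0.1, 0.0, -3.2]
grip_width: 0.0238
grasp_force: 60.0
```

>>> {"fn": "servo_tool", "kwargs": {
  "plan": [
    {"xyz": [-0.15, 0, 0.8], "twist": [0, 0, 0], "jaw": 1},
    {"xyz": [-0.15, 0, 1.4], "twist": [0, 0, 0], "jaw": 1},
    {"xyz": [-0.15, 0, 1.8], "twist": [0, 0, 0], "jaw": 1},
    {"xyz": [-0.15, 0, 2.2], "twist": [0, 0, 0], "jaw": 1},
    {"xyz": [-0.15, 0, 2.5], "twist": [0, 0, 0], "jaw": 1},
    {"xyz": [-0.15, 0, 2.5], "twist": [0, 0, 0], "jaw": 1}
  ]
}}

```text
time_s: 9.58
tool_pos: [0.6292, -0.0577, 0.3084]
tool_rot: [180.0, -0.1, -178.6]
force: [-0.5, -0.8, -3.0]
grip_width: 0.0237
grasp_force: 60.0
```

Engaged. Now turn, back off and lift.

>>> {"fn": "servo_tool", "kwargs": {
  "plan": [
    {"xyz": [0, 0, 0], "twist": [0, 0, 7], "jaw": 1},
    {"xyz": [0, 0, 0], "twist": [0, 0, 14], "jaw": 1},
    {"xyz": [0, 0, 0], "twist": [0, 0, 21], "jaw": 1},
    {"xyz": [0, 0, 0], "twist": [0, 0, 28], "jaw": 1},
    {"xyz": [0, 0, 0], "twist": [0, 0, 35], "jaw": 1},
    {"xyz": [0, 0, 0], "twist": [0, 0, 42], "jaw": 1},
    {"xyz": [0, 0, 0], "twist": [0, 0, 46], "jaw": 1},
    {"xyz": [0, 0, 0], "twist": [0, 0, 46], "jaw": 1},
    {"xyz": [0, 0, 0], "twist": [0, 0, 46], "jaw": 1}
  ]
}}

```text
time_s: 10.33
tool_pos: [0.6295, -0.0577, 0.3095]
tool_rot: [180.0, 0.0, 135.5]
force: [-0.2, -1.2, -3.7]
grip_width: 0.0237
grasp_force: 60.0
```

>>> {"fn": "servo_tool", "kwargs": {
  "plan": [
    {"xyz": [0, 0, 0], "twist": [0, 0, -7], "jaw": 1},
    {"xyz": [0, 0, 0], "twist": [0, 0, -8], "jaw": 1},
    {"xyz": [0, 0, -2], "twist": [0, 0, -8], "jaw": 1},
    {"xyz": [0, 0, -4], "twist": [0, 0, -8], "jaw": 1},
    {"xyz": [0, 0, -4], "twist": [0, 0, -8], "jaw": 1},
    {"xyz": [0, 0, -4], "twist": [0, 0, -8], "jaw": 1}
  ]
}}

```text
time_s: 10.83
tool_pos: [0.6299, -0.0578, 0.3506]
tool_rot: [179.9, 0.2, 143.4]
force: [-0.3, 0.8, -4.1]
grip_width: 0.0232
grasp_force: 60.0
```

```bash
cat > chk.py <<'E'
from barang import *
o=env.get_obs(); print(o["tool_pos"].round(4),o["tool_rot"].round(1))
C=np.array([.5554,-.070]); a=np.radians(189.4)
for n in("side","scene"):
    c=cam(n)
    for nm,k in(("red",0),("opp",180),("ccw",90),("cw",-90)):
        b=a+np.radians(k); P=C+.075*np.array([np.cos(b),np.sin(b)])
        try: print(n,nm,np.round(ang(c,P,nm=="red"),3))
        except Exception as e: print(n,nm,e)
E
python3 chk.py
```

```text
[ 0.6299 -0.0578  0.3506] [179.9   0.2 143.4]
side red [ 1.43457e+02  4.77000e-01 -9.00000e-02  6.38600e+03]
side opp [ 1.43903e+02  6.22000e-01 -6.90000e-02  8.37500e+03]
side ccw [ 8.8665e+01  5.6200e-01 -1.5000e-01  6.5670e+03]
side cw [ 8.978e+01  5.370e-01 -5.000e-03  4.627e+03]
scene red [ 1.4397e+02  4.8600e-01 -8.4000e-02  4.4470e+03]
scene opp [ 1.43053e+02  6.28000e-01 -5.40000e-02  1.42680e+04]
scene ccw [ 9.3886e+01  5.7300e-01 -1.4600e-01  6.7080e+03]
scene cw [1.30583e+02 5.40000e-01 3.00000e-03 1.68430e+04]
```

>>> {"fn": "servo_tool", "kwargs": {
  "plan": [
    {"xyz": [0, -2.7, 0], "twist": [0, 0, 7], "jaw": 1},
    {"xyz": [-0.1, -5.4, 0], "twist": [0, 0, 14], "jaw": 1},
    {"xyz": [-0.1, -8.1, 0], "twist": [0, 0, 21], "jaw": 1},
    {"xyz": [-0.15, -10.6, 0], "twist": [0, 0, 28], "jaw": 1},
    {"xyz": [-0.15, -10.6, 0], "twist": [0, 0, 35], "jaw": 1},
    {"xyz": [-0.15, -10.6, 0], "twist": [0, 0, 42], "jaw": 1},
    {"xyz": [-0.15, -10.6, 0], "twist": [0, 0, 49], "jaw": 1},
    {"xyz": [-0.15, -10.6, 1], "twist": [0, 0, 51.4], "jaw": 1},
    {"xyz": [-0.15, -10.6, 1.5], "twist": [0, 0, 51.4], "jaw": 1},
    {"xyz": [-0.15, -10.6, 1.5], "twist": [0, 0, 51.4], "jaw": 1}
  ]
}}

```text
time_s: 11.77
tool_pos: [0.5665, -0.1434, 0.3315]
tool_rot: [-179.7, -0.1, 92.1]
force: [0.1, 0.1, -4.1]
grip_width: 0.0237
grasp_force: 60.0
```

>>> {"fn": "servo_tool", "kwargs": {
  "plan": [
    {"xyz": [0, 0, 0.8], "twist": [0, 0, 0], "jaw": 1},
    {"xyz": [0, 0, 1.4], "twist": [0, 0, 0], "jaw": 1},
    {"xyz": [0, 0, 1.8], "twist": [0, 0, 0], "jaw": 1},
    {"xyz": [0, 0, 1.8], "twist": [0, 0, 0], "jaw": 1},
    {"xyz": [0, 0, 1.8], "twist": [0, 0, 0], "jaw": 1}
  ]
}}

```text
time_s: 12.18
tool_pos: [0.5674, -0.1437, 0.3159]
tool_rot: [-180.0, -0.0, 92.0]
force: [0.6, 0.1, -3.7]
grip_width: 0.0239
grasp_force: 60.0
```

>>> {"fn": "servo_tool", "kwargs": {
  "plan": [
    {"xyz": [0, 0, 0.5], "twist": [0, 0, 0], "jaw": 1},
    {"xyz": [0, 0, 0.8], "twist": [0, 0, 0], "jaw": 1},
    {"xyz": [0, 0, 0.8], "twist": [0, 0, 7], "jaw": 1},
    {"xyz": [0, 0, 0.8], "twist": [0, 0, 14], "jaw": 1},
    {"xyz": [0, 0, 0.8], "twist": [0, 0, 21], "jaw": 1},
    {"xyz": [0, 0, 0.8], "twist": [0, 0, 28], "jaw": 1},
    {"xyz": [0, 0, 0.8], "twist": [0, 0, 35], "jaw": 1},
    {"xyz": [0, 0, 0.8], "twist": [0, 0, 42], "jaw": 1},
    {"xyz": [0, 0, 0.8], "twist": [0, 0, 46.8], "jaw": 1},
    {"xyz": [0, 0, 0.8], "twist": [0, 0, 46.8], "jaw": 1}
  ]
}}

```text
time_s: 13.02
tool_pos: [0.568, -0.1436, 0.3081]
tool_rot: [179.9, -0.1, 45.1]
force: [1.8, 1.1, -4.0]
grip_width: 0.0233
grasp_force: 60.0
```

>>> {"fn": "servo_tool", "kwargs": {
  "plan": [
    {"xyz": [0, 0, 0], "twist": [0, 0, 0], "jaw": 1},
    {"xyz": [0, 0, 0], "twist": [0, 0, -7], "jaw": 1},
    {"xyz": [0, 0, 0], "twist": [0, 0, -8], "jaw": 1},
    {"xyz": [0, 0, -2], "twist": [0, 0, -8], "jaw": 1},
    {"xyz": [0, 0, -4], "twist": [0, 0, -8], "jaw": 1},
    {"xyz": [0, 0, -4], "twist": [0, 0, -8], "jaw": 1},
    {"xyz": [0, 0, -4], "twist": [0, 0, -8], "jaw": 1}
  ]
}}

```text
time_s: 13.6
tool_pos: [0.5677, -0.144, 0.3492]
tool_rot: [179.9, -0.1, 53.2]
force: [0.4, -0.2, -3.6]
grip_width: 0.0236
grasp_force: 60.0
```

```bash
python3 chk.py
```

```text
[ 0.5677 -0.144   0.3492] [ 1.799e+02 -1.000e-01  5.320e+01]
side red [ 1.45645e+02  4.77000e-01 -9.00000e-02  6.50000e+03]
side opp [ 4.4077e+01  6.1700e-01 -5.5000e-02  6.1340e+03]
side ccw [ 5.2428e+01  5.7200e-01 -1.4000e-01  9.8300e+03]
side cw [ 8.987e+01  5.370e-01 -5.000e-03  4.782e+03]
scene red attempt to get argmax of an empty sequence
scene opp [ 1.42876e+02  6.33000e-01 -6.10000e-02  4.36700e+03]
scene ccw [ 4.7061e+01  5.6400e-01 -1.4000e-01  1.6369e+04]
scene cw [ 9.7985e+01  5.5000e-01 -1.0000e-03  5.7610e+03]
```

>>> {"fn": "servo_tool", "kwargs": {
  "plan": [
    {"xyz": [2.6, -2.7, 0], "twist": [0, 0, -7], "jaw": 1},
    {"xyz": [5.2, -5.4, 0], "twist": [0, 0, -14], "jaw": 1},
    {"xyz": [7.8, -8.1, 0], "twist": [0, 0, -21], "jaw": 1},
    {"xyz": [10.4, -10.8, 0], "twist": [0, 0, -28], "jaw": 1},
    {"xyz": [10.4, -10.8, 0], "twist": [0, 0, -35], "jaw": 1},
    {"xyz": [10.4, -10.8, 0], "twist": [0, 0, -41], "jaw": 1},
    {"xyz": [10.4, -10.8, 1], "twist": [0, 0, -41], "jaw": 1},
    {"xyz": [10.4, -10.8, 1.5], "twist": [0, 0, -41], "jaw": 1},
    {"xyz": [10.4, -10.8, 1.5], "twist": [0, 0, -41], "jaw": 1},
    {"xyz": [10.4, -10.8, 1.5], "twist": [0, 0, -41], "jaw": 1}
  ]
}}

```text
time_s: 14.53
tool_pos: [0.5429, 0.0036, 0.3318]
tool_rot: [-179.8, 0.0, 94.0]
force: [0.2, -0.0, -3.7]
grip_width: 0.0234
grasp_force: 60.0
```

>>> {"fn": "servo_tool", "kwargs": {
  "plan": [
    {"xyz": [0, 0, 0.8], "twist": [0, 0, 0], "jaw": 1},
    {"xyz": [0, 0, 1.4], "twist": [0, 0, 0], "jaw": 1},
    {"xyz": [0, 0, 1.8], "twist": [0, 0, 0], "jaw": 1},
    {"xyz": [0, 0, 1.8], "twist": [0, 0, 0], "jaw": 1},
    {"xyz": [0, 0, 1.8], "twist": [0, 0, 0], "jaw": 1}
  ]
}}

```text
time_s: 14.95
tool_pos: [0.5432, 0.0042, 0.3148]
tool_rot: [-180.0, 0.0, 94.2]
force: [0.5, -1.8, -2.7]
grip_width: 0.0236
grasp_force: 60.0
```

Key target yaw is 45.2°, so the twist is +49.

>>> {"fn": "servo_tool", "kwargs": {
  "plan": [
    {"xyz": [0, 0, 0.4], "twist": [0, 0, 0], "jaw": 1},
    {"xyz": [0, 0, 0.7], "twist": [0, 0, 0], "jaw": 1},
    {"xyz": [0, 0, 0.7], "twist": [0, 0, 7], "jaw": 1},
    {"xyz": [0, 0, 0.7], "twist": [0, 0, 14], "jaw": 1},
    {"xyz": [0, 0, 0.7], "twist": [0, 0, 21], "jaw": 1},
    {"xyz": [0, 0, 0.7], "twist": [0, 0, 28], "jaw": 1},
    {"xyz": [0, 0, 0.7], "twist": [0, 0, 35], "jaw": 1},
    {"xyz": [0, 0, 0.7], "twist": [0, 0, 42], "jaw": 1},
    {"xyz": [0, 0, 0.7], "twist": [0, 0, 49], "jaw": 1},
    {"xyz": [0, 0, 0.7], "twist": [0, 0, 49], "jaw": 1}
  ]
}}

```text
time_s: 15.78
tool_pos: [0.5435, 0.0042, 0.3081]
tool_rot: [180.0, -0.0, 45.0]
force: [1.1, -0.6, -4.7]
grip_width: 0.0233
grasp_force: 60.0
```

>>> {"fn": "servo_tool", "kwargs": {
  "plan": [
    {"xyz": [0, 0, 0], "twist": [0, 0, 0], "jaw": 1},
    {"xyz": [0, 0, 0], "twist": [0, 0, -7], "jaw": 1},
    {"xyz": [0, 0, 0], "twist": [0, 0, -8], "jaw": 1},
    {"xyz": [0, 0, -2], "twist": [0, 0, -8], "jaw": 1},
    {"xyz": [0, 0, -4], "twist": [0, 0, -8], "jaw": 1},
    {"xyz": [0, 0, -4], "twist": [0, 0, -8], "jaw": 1},
    {"xyz": [0, 0, -4], "twist": [0, 0, -8], "jaw": 1}
  ]
}}

```text
time_s: 16.37
tool_pos: [0.5437, 0.0042, 0.3492]
tool_rot: [179.9, -0.1, 53.2]
force: [-0.1, 0.1, -2.9]
grip_width: 0.0236
grasp_force: 60.0
```

```bash
python3 chk.py
```

```text
[0.5437 0.0042 0.3492] [ 1.799e+02 -1.000e-01  5.320e+01]
side red [ 1.44708e+02  4.77000e-01 -9.10000e-02  7.07100e+03]
side opp [ 1.43584e+02  6.21000e-01 -6.80000e-02  7.33200e+03]
side ccw [ 5.4385e+01  5.6400e-01 -1.4900e-01  3.9920e+03]
side cw [ 5.4009e+01  5.3800e-01 -6.0000e-03  4.8840e+03]
scene red [ 1.43748e+02  4.86000e-01 -8.40000e-02  4.40900e+03]
scene opp [ 1.43905e+02  6.33000e-01 -6.00000e-02  5.63100e+03]
scene ccw [ 5.5289e+01  5.7400e-01 -1.4600e-01  6.5630e+03]
scene cw [1.09141e+02 5.41000e-01 8.00000e-03 1.72970e+04]
```

>>> {"fn": "servo_tool", "kwargs": {
  "plan": [
    {"xyz": [-2.7, 0, 0], "twist": [0, 0, -7.1], "jaw": 1},
    {"xyz": [-5.4, 0.1, 0], "twist": [0, 0, -14.2], "jaw": 1},
    {"xyz": [-8.1, 0.1, 0], "twist": [0, 0, -21.3], "jaw": 1},
    {"xyz": [-10.6, 0.2, 0], "twist": [0, 0, -28.4], "jaw": 1},
    {"xyz": [-10.6, 0.2, 0], "twist": [0, 0, -35.5], "jaw": 1},
    {"xyz": [-10.6, 0.2, 0], "twist": [0, 0, -42.6], "jaw": 1},
    {"xyz": [-10.6, 0.2, 0], "twist": [0, 0, -49.7], "jaw": 1},
    {"xyz": [-10.6, 0.2, 0], "twist": [0, 0, -56.8], "jaw": 1},
    {"xyz": [-10.6, 0.2, 0], "twist": [0, 0, -63.9], "jaw": 1},
    {"xyz": [-10.6, 0.2, 0], "twist": [0, 0, -71], "jaw": 1}
  ]
}}

```text
time_s: 17.3
tool_pos: [0.4808, -0.0818, 0.3467]
tool_rot: [-179.9, -0.1, 124.5]
force: [-1.0, 0.3, -3.9]
grip_width: 0.0241
grasp_force: 60.0
```

>>> {"fn": "servo_tool", "kwargs": {
  "plan": [
    {"xyz": [0, 0, 0], "twist": [0, 0, -7], "jaw": 1},
    {"xyz": [0, 0, 0], "twist": [0, 0, -14], "jaw": 1},
    {"xyz": [0, 0, 0.5], "twist": [0, 0, -20], "jaw": 1},
    {"xyz": [0, 0, 1.5], "twist": [0, 0, -20], "jaw": 1},
    {"xyz": [0, 0, 1.5], "twist": [0, 0, -20], "jaw": 1},
    {"xyz": [0, 0, 1.5], "twist": [0, 0, -20], "jaw": 1}
  ]
}}

```text
time_s: 17.8
tool_pos: [0.4807, -0.0818, 0.3316]
tool_rot: [-179.9, -0.2, 144.0]
force: [0.2, 0.4, -3.4]
grip_width: 0.0233
grasp_force: 60.0
```

>>> {"fn": "servo_tool", "kwargs": {
  "plan": [
    {"xyz": [0, 0, 0.8], "twist": [0, 0, 0], "jaw": 1},
    {"xyz": [0, 0, 1.4], "twist": [0, 0, 0], "jaw": 1},
    {"xyz": [0, 0, 1.7], "twist": [0, 0, 0], "jaw": 1},
    {"xyz": [0, 0, 1.7], "twist": [0, 0, 0], "jaw": 1}
  ]
}}

```text
time_s: 18.13
tool_pos: [0.481, -0.0818, 0.3151]
tool_rot: [-179.9, -0.1, 144.2]
force: [-0.0, -0.1, -3.6]
grip_width: 0.0234
grasp_force: 60.0
```

>>> {"fn": "servo_tool", "kwargs": {
  "plan": [
    {"xyz": [0, 0, 0.5], "twist": [0, 0, 0], "jaw": 1},
    {"xyz": [0, 0, 0.7], "twist": [0, 0, 7], "jaw": 1},
    {"xyz": [0, 0, 0.7], "twist": [0, 0, 14], "jaw": 1},
    {"xyz": [0, 0, 0.7], "twist": [0, 0, 21], "jaw": 1},
    {"xyz": [0, 0, 0.7], "twist": [0, 0, 28], "jaw": 1},
    {"xyz": [0, 0, 0.7], "twist": [0, 0, 35], "jaw": 1},
    {"xyz": [0, 0, 0.7], "twist": [0, 0, 42], "jaw": 1},
    {"xyz": [0, 0, 0.7], "twist": [0, 0, 48], "jaw": 1},
    {"xyz": [0, 0, 0.7], "twist": [0, 0, 52], "jaw": 1},
    {"xyz": [0, 0, 0.7], "twist": [0, 0, 56], "jaw": 1}
  ]
}}

```text
time_s: 18.97
tool_pos: [0.4815, -0.0818, 0.3088]
tool_rot: [180.0, 0.0, 88.0]
force: [1.2, -1.3, -7.3]
grip_width: 0.0236
grasp_force: 60.2
```

>>> {"fn": "servo_tool", "kwargs": {
  "plan": [
    {"xyz": [0, 0, 0], "twist": [0, 0, 0], "jaw": 1},
    {"xyz": [0, 0, 0], "twist": [0, 0, 0], "jaw": 1},
    {"xyz": [0, 0, 0], "twist": [0, 0, 0], "jaw": 1}
  ]
}}

```text
time_s: 19.22
tool_pos: [0.4815, -0.0818, 0.3088]
tool_rot: [180.0, 0.0, 88.3]
force: [3.7, -1.4, -10.9]
grip_width: 0.0236
grasp_force: 60.1
```

```bash
python3 chk.py; python3 -c "
from h import *;print(env.get_obs()['wrist_torque'])"
```

```text
[ 0.4815 -0.0818  0.3088] [180.    0.   88.3]
side red [ 1.1534e+01  4.8100e-01 -1.1100e-01  9.3900e+02]
side opp [ 1.44012e+02  6.22000e-01 -6.80000e-02  6.07500e+03]
side ccw [ 5.4496e+01  5.6300e-01 -1.5100e-01  4.1250e+03]
side cw [1.1176e+01 5.4100e-01 1.4000e-02 1.3180e+04]
scene red [ 8.7524e+01  4.5400e-01 -8.1000e-02  1.8730e+03]
scene opp [ 1.43356e+02  6.34000e-01 -6.10000e-02  4.16000e+03]
scene ccw [ 5.3542e+01  5.7300e-01 -1.4600e-01  7.3630e+03]
scene cw [ 5.6014e+01  5.5000e-01 -1.0000e-03  7.2330e+03]
[-0.2400238  -0.91803653  0.54585285]
```

>>> {"fn": "servo_tool", "kwargs": {
  "plan": [
    {"xyz": [0, 0, 0], "twist": [0, 0, -6], "jaw": 1},
    {"xyz": [0, 0, 0], "twist": [0, 0, -10], "jaw": 1},
    {"xyz": [0, 0, -2], "twist": [0, 0, -10], "jaw": 1},
    {"xyz": [0, 0, -4], "twist": [0, 0, -10], "jaw": 1},
    {"xyz": [0, 0, -4], "twist": [0, 0, -10], "jaw": 1},
    {"xyz": [0, 0, -4], "twist": [0, 0, -10], "jaw": 1}
  ]
}}

```text
time_s: 19.82
tool_pos: [0.4818, -0.082, 0.3505]
tool_rot: [179.8, 0.0, 98.2]
force: [-0.4, 0.8, -3.7]
grip_width: 0.0237
grasp_force: 60.0
```

```bash
python3 chk.py | egrep "red|^\["
python3 - <<'E'
from h import *
o=env.get_obs(); c=cam("wrist")
h=cv2.cvtColor(c["img"],cv2.COLOR_RGB2HSV)
m=((h[...,0]>4)&(h[...,0]<20)&(h[...,1]>150)&(h[...,2]>60)).astype(np.uint8)
print(o["force"])
a=cam("side")["img"];b=cam("scene")["img"]
x=cv2.resize(a[110:270,240:440],(400,320),interpolation=cv2.INTER_CUBIC)
save("p2.png",np.hstack([x,cv2.resize(c["img"][150:400,160:480],(400,320))]))
E
```

```text
[ 0.4818 -0.082   0.3505] [179.8   0.   98.2]
side red [ 9.991e+01  4.770e-01 -9.300e-02  4.767e+03]
scene red [ 1.0459e+02  4.8800e-01 -1.0200e-01  1.4500e+03]
[-0.55216856  0.57853666 -4.0138595 ]
```

View pics/p2.png

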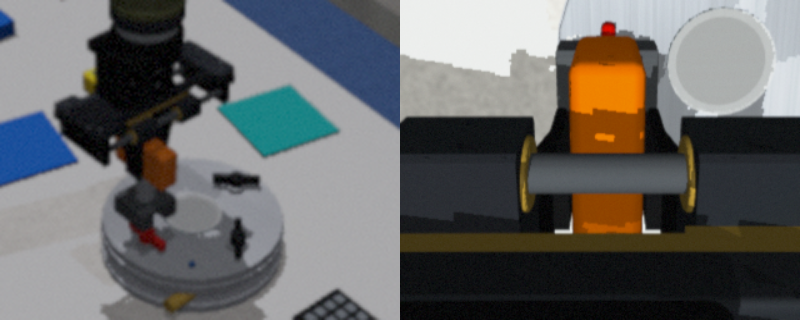

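The red lug is home at about 100° and the key is still straight in the grip. Next is the opposite lug.

>>> {"fn": "servo_tool", "kwargs": {
  "plan": [
    {"xyz": [0, 3.7, 0], "twist": [0, 0, -7], "jaw": 1},
    {"xyz": [0.1, 7.4, 0], "twist": [0, 0, -14], "jaw": 1},
    {"xyz": [0.2, 11.1, 0], "twist": [0, 0, -21], "jaw": 1},
    {"xyz": [0.3, 14.9, 0], "twist": [0, 0, -28], "jaw": 1},
    {"xyz": [0.3, 14.9, 0], "twist": [0, 0, -35], "jaw": 1},
    {"xyz": [0.3, 14.9, 0], "twist": [0, 0, -42], "jaw": 1},
    {"xyz": [0.3, 14.9, 1], "twist": [0, 0, -45.8], "jaw": 1},
    {"xyz": [0.3, 14.9, 1.5], "twist": [0, 0, -45.8], "jaw": 1},
    {"xyz": [0.3, 14.9, 1.5], "twist": [0, 0, -45.8], "jaw": 1},
    {"xyz": [0.3, 14.9, 1.5], "twist": [0, 0, -45.8], "jaw": 1}
  ]
}}

```text
time_s: 20.9
tool_pos: [0.6281, -0.0576, 0.3333]
tool_rot: [-179.9, -0.1, 143.9]
force: [-0.4, 0.4, -3.7]
grip_width: 0.0235
grasp_force: 60.0
```

>>> {"fn": "servo_tool", "kwargs": {
  "plan": [
    {"xyz": [0, 0, 0.8], "twist": [0, 0, 0], "jaw": 1},
    {"xyz": [0, 0, 1.4], "twist": [0, 0, 0], "jaw": 1},
    {"xyz": [0, 0, 1.8], "twist": [0, 0, 0], "jaw": 1},
    {"xyz": [0, 0, 1.8], "twist": [0, 0, 0], "jaw": 1}
  ]
}}

```text
time_s: 21.23
tool_pos: [0.6279, -0.0575, 0.3148]
tool_rot: [-179.9, -0.1, 144.0]
force: [-0.3, -0.0, -3.6]
grip_width: 0.0236
grasp_force: 60.0
```

>>> {"fn": "servo_tool", "kwargs": {
  "plan": [
    {"xyz": [-0.1, 0.05, 0.5], "twist": [0, 0, 0], "jaw": 1},
    {"xyz": [-0.1, 0.05, 0.7], "twist": [0, 0, 7], "jaw": 1},
    {"xyz": [-0.1, 0.05, 0.7], "twist": [0, 0, 14], "jaw": 1},
    {"xyz": [-0.1, 0.05, 0.7], "twist": [0, 0, 21], "jaw": 1},
    {"xyz": [-0.1, 0.05, 0.7], "twist": [0, 0, 28], "jaw": 1},
    {"xyz": [-0.1, 0.05, 0.7], "twist": [0, 0, 35], "jaw": 1},
    {"xyz": [-0.1, 0.05, 0.7], "twist": [0, 0, 42], "jaw": 1},
    {"xyz": [-0.1, 0.05, 0.7], "twist": [0, 0, 48], "jaw": 1},
    {"xyz": [-0.1, 0.05, 0.7], "twist": [0, 0, 52], "jaw": 1},
    {"xyz": [-0.1, 0.05, 0.7], "twist": [0, 0, 56], "jaw": 1}
  ]
}}

```text
time_s: 22.07
tool_pos: [0.6297, -0.0577, 0.3087]
tool_rot: [180.0, 0.0, 87.8]
force: [1.1, -1.2, -7.3]
grip_width: 0.0234
grasp_force: 60.2
```

>>> {"fn": "servo_tool", "kwargs": {
  "plan": [
    {"xyz": [0, 0, 0], "twist": [0, 0, 0], "jaw": 1},
    {"xyz": [0, 0, 0], "twist": [0, 0, 0], "jaw": 1},
    {"xyz": [0, 0, 0], "twist": [0, 0, 0], "jaw": 1}
  ]
}}

```text
time_s: 22.32
tool_pos: [0.6297, -0.0577, 0.3087]
tool_rot: [180.0, 0.0, 88.1]
force: [2.5, 0.1, -9.0]
grip_width: 0.0237
grasp_force: 60.1
```

>>> {"fn": "servo_tool", "kwargs": {
  "plan": [
    {"xyz": [0, 0, 0], "twist": [0, 0, -6], "jaw": 1},
    {"xyz": [0, 0, 0], "twist": [0, 0, -10], "jaw": 1},
    {"xyz": [0, 0, -2], "twist": [0, 0, -10], "jaw": 1},
    {"xyz": [0, 0, -4], "twist": [0, 0, -10], "jaw": 1},
    {"xyz": [0, 0, -4], "twist": [0, 0, -10], "jaw": 1},
    {"xyz": [0, 0, -4], "twist": [0, 0, -10], "jaw": 1}
  ]
}}

```text
time_s: 22.82
tool_pos: [0.63, -0.0581, 0.3509]
tool_rot: [179.8, 0.0, 98.0]
force: [0.1, 1.4, -4.5]
grip_width: 0.0238
grasp_force: 60.0
```

```bash
python3 chk.py
```

```text
[ 0.63   -0.0581  0.3509] [179.8   0.   98. ]
side red [ 9.5417e+01  4.7700e-01 -8.9000e-02  5.0970e+03]
side opp [ 6.5667e+01  6.3000e-01 -5.7000e-02  1.1929e+04]
side ccw [ 5.2875e+01  5.6400e-01 -1.5000e-01  4.7430e+03]
side cw [ 5.5641e+01  5.3800e-01 -6.0000e-03  3.2980e+03]
scene red [ 1.00462e+02  4.86000e-01 -8.30000e-02  5.15800e+03]
scene opp [ 1.21889e+02  6.25000e-01 -5.30000e-02  1.34250e+04]
scene ccw [ 5.3411e+01  5.7300e-01 -1.4600e-01  7.3000e+03]
scene cw [1.9756e+01 5.4200e-01 1.1000e-02 1.4481e+04]
```

>>> {"fn": "servo_tool", "kwargs": {
  "plan": [
    {"xyz": [-2.5, -2.5, 0], "twist": [0, 0, 7], "jaw": 1},
    {"xyz": [-5, -5, 0], "twist": [0, 0, 14], "jaw": 1},
    {"xyz": [-7.6, -7.4, 0], "twist": [0, 0, 21], "jaw": 1},
    {"xyz": [-7.6, -7.4, 0], "twist": [0, 0, 28], "jaw": 1},
    {"xyz": [-7.6, -7.4, 0], "twist": [0, 0, 35], "jaw": 1},
    {"xyz": [-7.6, -7.4, 0], "twist": [0, 0, 42], "jaw": 1},
    {"xyz": [-7.6, -7.4, 1], "twist": [0, 0, 44], "jaw": 1},
    {"xyz": [-7.6, -7.4, 1.5], "twist": [0, 0, 44], "jaw": 1},
    {"xyz": [-7.6, -7.4, 1.5], "twist": [0, 0, 44], "jaw": 1},
    {"xyz": [-7.6, -7.4, 1.5], "twist": [0, 0, 44], "jaw": 1}
  ]
}}

```text
time_s: 23.75
tool_pos: [0.5665, -0.1431, 0.3331]
tool_rot: [-179.9, 0.1, 54.1]
force: [0.1, 1.0, -2.9]
grip_width: 0.0234
grasp_force: 60.0
```

```bash
python3 chk.py | egrep "opp|red|^\["
```

```text
[ 0.5665 -0.1431  0.3331] [-1.799e+02  1.000e-01  5.410e+01]
side red [ 9.631e+01  4.770e-01 -8.900e-02  5.210e+03]
side opp [ 5.4562e+01  6.2300e-01 -4.8000e-02  4.5400e+03]
scene red attempt to get argmax of an empty sequence
scene opp [ 1.02096e+02  6.34000e-01 -6.10000e-02  4.83500e+03]
```

>>> {"fn": "servo_tool", "kwargs": {
  "plan": [
    {"xyz": [0, 0.1, 0.8], "twist": [0, 0, 0], "jaw": 1},
    {"xyz": [0, 0.1, 1.4], "twist": [0, 0, 0], "jaw": 1},
    {"xyz": [0, 0.1, 1.8], "twist": [0, 0, 0], "jaw": 1},
    {"xyz": [0, 0.1, 1.8], "twist": [0, 0, 0], "jaw": 1}
  ]
}}

```text
time_s: 24.18
tool_pos: [0.5672, -0.1438, 0.3147]
tool_rot: [-179.9, 0.1, 54.0]
force: [0.2, 0.4, -3.7]
grip_width: 0.0238
grasp_force: 60.0
```

>>> {"fn": "servo_tool", "kwargs": {
  "plan": [
    {"xyz": [0, 0, 0.5], "twist": [0, 0, 0], "jaw": 1},
    {"xyz": [0, 0, 0.7], "twist": [0, 0, 7], "jaw": 1},
    {"xyz": [0, 0, 0.7], "twist": [0, 0, 14], "jaw": 1},
    {"xyz": [0, 0, 0.7], "twist": [0, 0, 21], "jaw": 1},
    {"xyz": [0, 0, 0.7], "twist": [0, 0, 28], "jaw": 1},
    {"xyz": [0, 0, 0.7], "twist": [0, 0, 35], "jaw": 1},
    {"xyz": [0, 0, 0.7], "twist": [0, 0, 42], "jaw": 1},
    {"xyz": [0, 0, 0.7], "twist": [0, 0, 48], "jaw": 1},
    {"xyz": [0, 0, 0.7], "twist": [0, 0, 52], "jaw": 1},
    {"xyz": [0, 0, 0.7], "twist": [0, 0, 56], "jaw": 1}
  ]
}}

```text
time_s: 25.02
tool_pos: [0.568, -0.1441, 0.3088]
tool_rot: [179.9, -0.1, -2.1]
force: [2.2, -1.0, -6.8]
grip_width: 0.0236
grasp_force: 60.2
```

>>> {"fn": "servo_tool", "kwargs": {
  "plan": [
    {"xyz": [0, 0, 0], "twist": [0, 0, 0], "jaw": 1},
    {"xyz": [0, 0, 0], "twist": [0, 0, 0], "jaw": 1},
    {"xyz": [0, 0, 0], "twist": [0, 0, 0], "jaw": 1}
  ]
}}

```text
time_s: 25.27
tool_pos: [0.5679, -0.1441, 0.3088]
tool_rot: [179.9, -0.1, -1.9]
force: [2.9, -2.3, -10.9]
grip_width: 0.0233
grasp_force: 60.1
```

>>> {"fn": "servo_tool", "kwargs": {
  "plan": [
    {"xyz": [0, 0, 0], "twist": [0, 0, -6], "jaw": 1},
    {"xyz": [0, 0, 0], "twist": [0, 0, -10], "jaw": 1},
    {"xyz": [0, 0, -2], "twist": [0, 0, -10], "jaw": 1},
    {"xyz": [0, 0, -4], "twist": [0, 0, -10], "jaw": 1},
    {"xyz": [0, 0, -4], "twist": [0, 0, -10], "jaw": 1},
    {"xyz": [0, 0, -4], "twist": [0, 0, -10], "jaw": 1}
  ]
}}

```text
time_s: 25.77
tool_pos: [0.5679, -0.1441, 0.3505]
tool_rot: [-180.0, -0.2, 8.0]
force: [0.0, 0.2, -4.1]
grip_width: 0.0233
grasp_force: 60.0
```

>>> {"fn": "servo_tool", "kwargs": {
  "plan": [
    {"xyz": [-0.1, -3.7, 0], "twist": [0, 0, -7], "jaw": 1},
    {"xyz": [-0.2, -7.4, 0], "twist": [0, 0, -14], "jaw": 1},
    {"xyz": [-0.3, -11.1, 0], "twist": [0, 0, -21], "jaw": 1},
    {"xyz": [-0.35, -15, 0], "twist": [0, 0, -28], "jaw": 1},
    {"xyz": [-0.35, -15, 0], "twist": [0, 0, -35], "jaw": 1},
    {"xyz": [-0.35, -15, 0], "twist": [0, 0, -42], "jaw": 1},
    {"xyz": [-0.35, -15, 1], "twist": [0, 0, -46], "jaw": 1},
    {"xyz": [-0.35, -15, 1.5], "twist": [0, 0, -46], "jaw": 1},
    {"xyz": [-0.35, -15, 1.5], "twist": [0, 0, -46], "jaw": 1},
    {"xyz": [-0.35, -15, 1.5], "twist": [0, 0, -46], "jaw": 1}
  ]
}}

```text
time_s: 26.6
tool_pos: [0.5429, 0.0039, 0.3331]
tool_rot: [-179.9, 0.1, 53.9]
force: [-0.7, -0.2, -4.0]
grip_width: 0.0238
grasp_force: 60.0
```

>>> {"fn": "servo_tool", "kwargs": {
  "plan": [
    {"xyz": [0, 0, 0.8], "twist": [0, 0, 0], "jaw": 1},
    {"xyz": [0, 0, 1.4], "twist": [0, 0, 0], "jaw": 1},
    {"xyz": [0, 0, 1.8], "twist": [0, 0, 0], "jaw": 1},
    {"xyz": [0, 0, 1.8], "twist": [0, 0, 0], "jaw": 1}
  ]
}}

```text
time_s: 26.93
tool_pos: [0.5428, 0.0041, 0.3149]
tool_rot: [-179.9, 0.1, 54.0]
force: [0.5, 0.9, -3.8]
grip_width: 0.0234
grasp_force: 60.0
```

```bash
python3 chk.py
```

```text
[0.5428 0.0041 0.3149] [-1.799e+02  1.000e-01  5.400e+01]
side red [ 9.6116e+01  4.7700e-01 -8.9000e-02  5.5520e+03]
side opp [ 9.4962e+01  6.2200e-01 -6.6000e-02  5.7540e+03]
side ccw [ 1.2891e+01  5.6300e-01 -1.5300e-01  5.0080e+03]
side cw [5.5642e+01 5.4200e-01 3.0000e-03 1.7946e+04]
scene red [ 9.9709e+01  4.8500e-01 -8.3000e-02  4.7940e+03]
scene opp [ 1.04983e+02  6.33000e-01 -6.00000e-02  6.45700e+03]
scene ccw [ 7.539e+00  5.730e-01 -1.470e-01  4.991e+03]
scene cw [1.39609e+02 5.44000e-01 5.00000e-03 2.02460e+04]
```

All three lugs are home. Now the last one.

>>> {"fn": "servo_tool", "kwargs": {
  "plan": [
    {"xyz": [0, 0, 0.5], "twist": [0, 0, 0], "jaw": 1},
    {"xyz": [0, 0, 0.7], "twist": [0, 0, 7], "jaw": 1},
    {"xyz": [0, 0, 0.7], "twist": [0, 0, 14], "jaw": 1},
    {"xyz": [0, 0, 0.7], "twist": [0, 0, 21], "jaw": 1},
    {"xyz": [0, 0, 0.7], "twist": [0, 0, 28], "jaw": 1},
    {"xyz": [0, 0, 0.7], "twist": [0, 0, 35], "jaw": 1},
    {"xyz": [0, 0, 0.7], "twist": [0, 0, 42], "jaw": 1},
    {"xyz": [0, 0, 0.7], "twist": [0, 0, 48], "jaw": 1},
    {"xyz": [0, 0, 0.7], "twist": [0, 0, 52], "jaw": 1},
    {"xyz": [0, 0, 0.7], "twist": [0, 0, 56], "jaw": 1}
  ]
}}

```text
time_s: 27.87
tool_pos: [0.5436, 0.0039, 0.3089]
tool_rot: [179.9, -0.1, -2.2]
force: [1.6, -0.5, -6.0]
grip_width: 0.0239
grasp_force: 60.2
```

>>> {"fn": "servo_tool", "kwargs": {
  "plan": [
    {"xyz": [0, 0, 0], "twist": [0, 0, 0], "jaw": 1},
    {"xyz": [0, 0, 0], "twist": [0, 0, 0], "jaw": 1},
    {"xyz": [0, 0, 0], "twist": [0, 0, 0], "jaw": 1}
  ]
}}

```text
time_s: 28.12
tool_pos: [0.5436, 0.0039, 0.309]
tool_rot: [179.9, -0.1, -1.9]
force: [3.7, -1.5, -9.4]
grip_width: 0.0237
grasp_force: 60.1
```

>>> {"fn": "servo_tool", "kwargs": {
  "plan": [
    {"xyz": [0, 0, 0], "twist": [0, 0, -6], "jaw": 1},
    {"xyz": [0, 0, 0], "twist": [0, 0, -10], "jaw": 1},
    {"xyz": [0, 0, -2], "twist": [0, 0, -10], "jaw": 1},
    {"xyz": [0, 0, -4], "twist": [0, 0, -10], "jaw": 1},
    {"xyz": [0, 0, -4], "twist": [0, 0, -10], "jaw": 1},
    {"xyz": [0, 0, -4], "twist": [0, 0, -10], "jaw": 1}
  ]
}}

```text
time_s: 28.62
tool_pos: [0.5437, 0.0041, 0.3504]
tool_rot: [-179.9, -0.2, 8.0]
force: [-0.7, -0.3, -4.8]
grip_width: 0.0238
grasp_force: 60.0
```

>>> {"fn": "servo_tool", "kwargs": {
  "plan": [
    {"xyz": [-0.7, -3.2, 0], "twist": [0, 0, -5], "jaw": 1},
    {"xyz": [-1.4, -6.4, 0], "twist": [0, 0, -10], "jaw": 1},
    {"xyz": [-2.1, -9.6, 0], "twist": [0, 0, -15], "jaw": 1},
    {"xyz": [-2.8, -12.8, 0], "twist": [0, 0, -20], "jaw": 1},
    {"xyz": [-3.5, -16, 0], "twist": [0, 0, -25], "jaw": 1},
    {"xyz": [-4.2, -19.2, 0], "twist": [0, 0, -30], "jaw": 1},
    {"xyz": [-5, -22.3, 0], "twist": [0, 0, -32], "jaw": 1},
    {"xyz": [-5, -22.3, 0], "twist": [0, 0, -32], "jaw": 1},
    {"xyz": [-5, -22.3, 3], "twist": [0, 0, -32], "jaw": 1},
    {"xyz": [-5, -22.3, 5], "twist": [0, 0, -32], "jaw": 1}
  ]
}}

```text
time_s: 29.45
tool_pos: [0.462, 0.2185, 0.2974]
tool_rot: [-180.0, 0.0, 40.1]
force: [0.5, -1.5, -4.3]
grip_width: 0.0238
grasp_force: 60.0
```

>>> {"fn": "servo_tool", "kwargs": {
  "plan": [
    {"xyz": [0, 0, 1.5], "twist": [0, 0, 0], "jaw": 1},
    {"xyz": [0, 0, 2.5], "twist": [0, 0, 0], "jaw": 1},
    {"xyz": [0, 0, 3], "twist": [0, 0, 0], "jaw": 1},
    {"xyz": [0, 0, 3], "twist": [0, 0, 0], "jaw": 1},
    {"xyz": [0, 0, 3], "twist": [0, 0, 0], "jaw": 1}
  ]
}}

```text
time_s: 29.87
tool_pos: [0.463, 0.218, 0.2695]
tool_rot: [180.0, -0.0, 40.0]
force: [-0.4, 0.1, -3.0]
grip_width: 0.0237
grasp_force: 60.0
```

```bash
python3 chk.py
python3 - <<'E'
from h import *
a=cam("side")["img"]
save("p3.png",np.hstack([cv2.resize(a[100:280,200:400],(600,540),interpolation=cv2.INTER_CUBIC)]))
E
```

```text
[0.463  0.218  0.2695] [180.  -0.  40.]
side red [ 9.6108e+01  4.7700e-01 -8.9000e-02  5.2020e+03]
side opp [ 9.5776e+01  6.2200e-01 -6.6000e-02  5.1050e+03]
side ccw [ 1.2953e+01  5.6300e-01 -1.5300e-01  5.0570e+03]
side cw [ 1.3678e+01  5.3800e-01 -7.0000e-03  5.5770e+03]
scene red [ 1.00123e+02  4.85000e-01 -8.30000e-02  4.98100e+03]
scene opp [ 1.02207e+02  6.34000e-01 -6.10000e-02  4.80000e+03]
scene ccw [ 7.539e+00  5.730e-01 -1.470e-01  5.063e+03]
scene cw [ 5.627e+00  5.490e-01 -1.000e-03  6.090e+03]
```

View pics/p3.png

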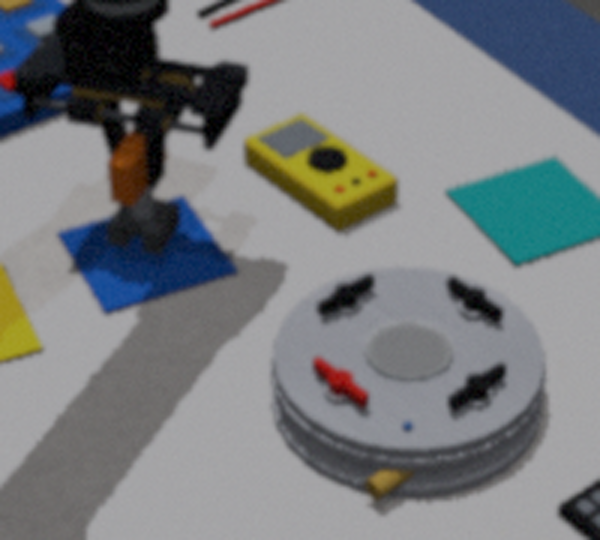

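All four bars lie along the rim, and the key hangs over the pad. Now I'll lower it gently.

>>> {"fn": "servo_tool", "kwargs": {
  "plan": [
    {"xyz": [0, 0, 0.8], "twist": [0, 0, 0], "jaw": 1},
    {"xyz": [0, 0, 1.4], "twist": [0, 0, 0], "jaw": 1},
    {"xyz": [0, 0, 1.6], "twist": [0, 0, 0], "jaw": 1},
    {"xyz": [0, 0, 1.7], "twist": [0, 0, 0], "jaw": 1},
    {"xyz": [0, 0, 1.75], "twist": [0, 0, 0], "jaw": 1},
    {"xyz": [0, 0, 1.8], "twist": [0, 0, 0], "jaw": 1},
    {"xyz": [0, 0, 1.8], "twist": [0, 0, 0], "jaw": 1}
  ]
}}

```text
time_s: 30.6
tool_pos: [0.4625, 0.2179, 0.2517]
tool_rot: [-180.0, 0.1, 40.0]
force: [-4.1, -1.8, 3.2]
grip_width: 0.0233
grasp_force: 60.0
```

>>> {"fn": "servo_tool", "kwargs": {
  "plan": [
    {"xyz": [0, 0, 0], "twist": [0, 0, 0], "jaw": 0.6},
    {"xyz": [0, 0, 0], "twist": [0, 0, 0], "jaw": 0.5},
    {"xyz": [0, 0, 0], "twist": [0, 0, 0], "jaw": 0.3},
    {"xyz": [0, 0, 0], "twist": [0, 0, 0], "jaw": 0},
    {"xyz": [0, 0, 0], "twist": [0, 0, 0], "jaw": 0},
    {"xyz": [0, 0, 0], "twist": [0, 0, 0], "jaw": 0},
    {"xyz": [0, 0, 0], "twist": [0, 0, 0], "jaw": 0},
    {"xyz": [0, 0, 0], "twist": [0, 0, 0], "jaw": 0}
  ]
}}

```text
time_s: 31.27
tool_pos: [0.4629, 0.218, 0.2513]
tool_rot: [180.0, -0.0, 40.0]
force: [-0.1, -0.1, 0.2]
grip_width: 0.0688
grasp_force: 0.0
```

>>> {"fn": "servo_tool", "kwargs": {
  "plan": [
    {"xyz": [0, 0, -1], "twist": [0, 0, 0], "jaw": 0},
    {"xyz": [0, 0, -3], "twist": [0, 0, 0], "jaw": 0},
    {"xyz": [0, 0, -6], "twist": [0, 0, 0], "jaw": 0},
    {"xyz": [0, 0, -10], "twist": [0, 0, 0], "jaw": 0},
    {"xyz": [0, 0, -14], "twist": [0, 0, 0], "jaw": 0},
    {"xyz": [0, 0, -14], "twist": [0, 0, 0], "jaw": 0},
    {"xyz": [0, 0, -14], "twist": [0, 0, 0], "jaw": 0}
  ]
}}

```text
time_s: 31.85
tool_pos: [0.4635, 0.2182, 0.395]
tool_rot: [179.9, -0.4, 40.0]
force: [-1.0, 0.6, -0.7]
grip_width: 0.0867
grasp_force: 0.0
```

Run:
```python
from h import *
a=cam("side")["img"];b=cam("scene")["img"]
save("p4.png",np.hstack([cv2.resize(a[120:270,200:400],(400,300),interpolation=cv2.INTER_CUBIC),cv2.resize(b[100:250,280:480],(400,300),interpolation=cv2.INTER_CUBIC)]))
```

```text
(no output)
```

View pics/p4.png

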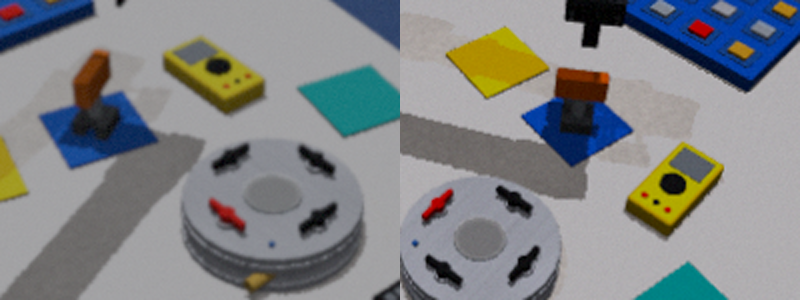

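The key stands upright in the middle of the blue pad, at about (97,125) in the left view. All four lugs lie along the rim and the gripper is clear.

```bash
python3 -c "
from cell import env; print(env.sign_off())"
```

```text
the job is handed in; nothing more can be done
None
```

The job is handed in at about 32 s of the 72 s allowed, though sign-off gave no verdict: in the final pictures all four lugs lie along the rim, tightened in cross order over two passes, and the key stands released and upright on the blue pad.

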